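# Slide the module carrier under the inspection bridge and start the scan

## Task

Push the loose aluminium carrier plate with the green board along the bench, flat and without lifting or tipping it, under the low inspection bridge until its leading edge is fully home, square against the orange back stop. Only then press the green start button all the way down with a fingertip, let it come back up, and leave the carrier home. Grasp nothing, and leave everything else on the bench where it is.

Things in the scene. Friction and masses are not known exactly. Their poses are not given: they have to be found in the camera images.
- carrier: loose aluminium plate, 110 mm long (its x) x 96 mm wide (its y), 10 mm thick, square edges; on it a green board with two flat black modules, 14 mm high in all; 0.2 to 0.45 kg. Origin: centre of its underside, on the bench. +x is its leading end, roughly towards the bridge at the start. It is only to be pushed, for example low down on its rear or side edges.
- bridge: inspection bridge fixed to the bench. Origin: bench level under the middle of the grey beam; +x is the way the carrier goes in (mouth to stop), +y left of that. Beam: x -21 to +21 mm, 140 mm wide, underside 18 mm above the bench (4 mm above the carrier's modules), top 38 mm, lens to 47 mm. Aluminium side cheeks, 18 mm high, x -21 to +58, inner faces at y = +-54 (about 5 mm play each side).
- stop_face (a point): middle of the front face of the orange back stop (14 mm high), 45 mm beyond the bridge's origin along its +x, 7 mm above the bench. With the carrier home its origin is at x = -10 mm, y within 5 mm of 0 in the bridge's frame and its rear edge at x = -65 mm, sticking out in front of the lead-in walls.
- lead_in (a point): bench level, middle of the open front of the mouth, at x = -55 mm in the bridge's frame. Two flared aluminium lead-in walls, 14 mm high, widen from y = +-54 mm at x = -21 to +-73 mm (inside) and +-80 mm (outside) here.
- start_button_top (a point): centre of the top face of the green push button, 32 mm across, on a grey pod (80 x 70 x 26 mm) fixed to the bench left or right of the bridge; pressed straight down
- start_button (a joint): button travel in m: 0 = up, 0.006 = fully down; a spring pushes it back up, about 5 N at full travel
- parts_box: open clear plastic box, 80 x 70 x 45 mm, with small metal parts in it; bystander, it stands either left or right of the bridge (the start pod is on the other side)
- heatsink: bare metal finned heat sink, 50 x 50 x 35 mm; bystander beyond the bridge
- jar: clear glass jar with a white cap, 52 mm wide and 75 mm high; bystander beyond the bridge
- multimeter: grey hand multimeter lying flat, 150 x 74 mm, 43 mm high with its dial; bystander on the left
- capacitor: upright blue can capacitor, 51 mm wide, 91 mm high with terminals; bystander on the right
- screwdriver: screwdriver lying on the bench; bystander on the right
- wrench: steel wrench lying on the bench; bystander on the left
Mind the look-alikes: they are no part of the job. Leave any purple look-alike of the part that bears start_button_top alone.

How it is judged:
By the outcome, as a careful person would: the job done as asked, in the order asked, and still so for the second after the job is handed in, with the robot touching nothing.
It also fails if it takes over 64 s, if anything falls off the work surface, if the arm or the gripper's body presses on something with over 40 N, if the wrist force passes 120 N, or if a joint passes its speed limit or range.

## Robot

A 6-joint arm with a two-finger parallel gripper is mounted at the origin on the work surface. World frame = base frame: x ahead of the robot, y to its left, z up, the work surface at z = 0. Lengths are in mm, angles in degrees, forces in N, time in s.
With the tool pointing down it reaches from about 275 to 750 mm from the base axis. Payload 10.2 kg.
Tool frame: the origin (TCP) lies between the finger pads; the fingertips stand 25 mm ahead of it and the grasp point (between the pads) lies 6 mm ahead of it; x points along the fingers, z is the direction in which the jaws open and shut, and the axes are right-handed (so a half turn about x gives the same grasp; the last joint's range is limited). The gripper opens to 85 mm and grips with 20 to 120 N. Pads are 22 mm wide; open, the fingers measure 114 mm over their backs; the gripper's body (76 mm by 85 mm) begins 54 mm behind the grasp point. The pads swing forward as they close: fully open they stand 13 mm farther back than shut.
Start: joints at [61.971, 17.928, 85.812, -0, 76.261, -12.8], TCP at [137.92, 506.566, 256.294] pointing down, gripper open.
Joint ranges: [-168.41, 168.41], [-55.51, 124.54], [10.69, 146.95], [-70.63, 250.63], [1, 178], [-165.06, 165.06]. Speed limits (degrees/s): [136.94, 136.94, 172.46, 180, 180, 180].

## Interface

Orientations are given as a 3x3 rotation matrix whose columns are the frame's x, y, z axes.
In Python, from station import * gives the robot as it stands.
- The arm moves only by the shell command python3 -m pendant 'ROWS' [OPENING] [FORCE]. ROWS is a JSON object of lists of equal length, an entry for each row: "slide": the shift along the world's x, y, z in cm, a list of three; "dr": the turn, a rotation vector about the world's x, y, z in rad, a list of three. A call has 1 to 8 rows; each row is the pose to reach, as a shift and turn from the pose commanded when the call began; what a row does not reach only later rows make up. A row lasts 1/12 s, in which the tool goes at most 41.7 mm and 7.16 degrees, less where a joint would pass 70% of its speed; a pose out of reach is approached as far as the arm can. A call with a gripper value outside its range is refused whole. OPENING is the finger opening in cm, from 0 to 8.54, set as the call begins (- or left out, the last holds). The fingers move at their own pace and stop on an object; FORCE is the grip in N (left out, the last holds). Time passes only in rows, so rows that repeat a pose let the fingers close. It gives the time, the measured TCP pose, the force and the opening at its end, in the units of the state.
- state(): the state, without advancing time (a new reading comes with each control period).
- grab_frame(name): name is "scene" or "top" or "wrist"; returns a dict with "color" (480x640x3 uint8, red, green, blue), "fx", "fy", "cx", "cy" (pixels), "T" (4x4, takes a point from camera to world coordinates). Camera axes: x right, y up, looking along -z (the intrinsics and any distortion apply to the point x, -y, -z); pixel columns grow to the right and rows downward; lengths in mm; the calibration is good to about 2 mm. A picture is of the moment at which its call begins. There is no depth.
- close_job(): hands the job in, once; it reports no verdict.
The state is a dict: "clock": time; "q": joint angles; "qd": joint speeds; "tau": joint torques, N m; "position": TCP position; "eef_rot": TCP orientation; "wrist_force": force on the tool from outside, world axes, zero at the start; "torque": the same for the moment, N m; "opening": finger opening in mm.
Only numpy, scipy, OpenCV 4.12 (cv2) and the standard library are available. Lean on these libraries where they do the work, as an engineer would, in place of code of your own. Each camera call takes 0.05 s, during which the arm holds its last target.

## Working session

There is one attempt and no reset: what is moved stays moved. The work goes in short steps, Python scripts to look and compute and a shell command to move; the robot and the scene stay as the last step left them, time stands still between calls to the robot, and variables do not carry over. Pictures are saved under pics/ and viewed, and the job is handed in when it is done.

```bash
mkdir -p pics; ls; python3 - <<'E'
from station import *
import cv2,numpy as np
s=state();print(s['clock'],s['position'],s['opening'],s['wrist_force']);print(np.round(s['eef_rot'],3))
for n in ['scene','top']:
    f=grab_frame(n);cv2.imwrite(f'pics/{n}0.png',f['color'][:,:,::-1]);print(n,f['fx'],f['fy'],f['cx'],f['cy'],np.round(f['T'],3).tolist(),[k for k in f])
E
```

```text
pics
0.0 [137.79540776 506.36588564 255.71481769] 85.32491105998722 [-0.06582406  0.06259544  0.13771355]
[[-0.001 -0.965  0.263]
 [-0.001  0.263  0.965]
 [-1.     0.    -0.001]]
scene 456.1133968329799 456.1133968329799 323.2319094822078 240.3991564345152 [[0.899, -0.334, 0.283, 880.056], [0.438, 0.702, -0.562, -619.458], [-0.011, 0.629, 0.777, 908.722], [0.0, 0.0, 0.0, 1.0]] ['color', 'fx', 'fy', 'cx', 'cy', 'T']
top 620.9590209174529 620.9590209174529 313.94812730458796 238.0111088269988 [[0.018, 0.993, -0.115, 365.645], [-1.0, 0.02, 0.015, -9.684], [0.018, 0.115, 0.993, 1827.435], [0.0, 0.0, 0.0, 1.0]] ['color', 'fx', 'fy', 'cx', 'cy', 'T']
```

View pics/scene0.png

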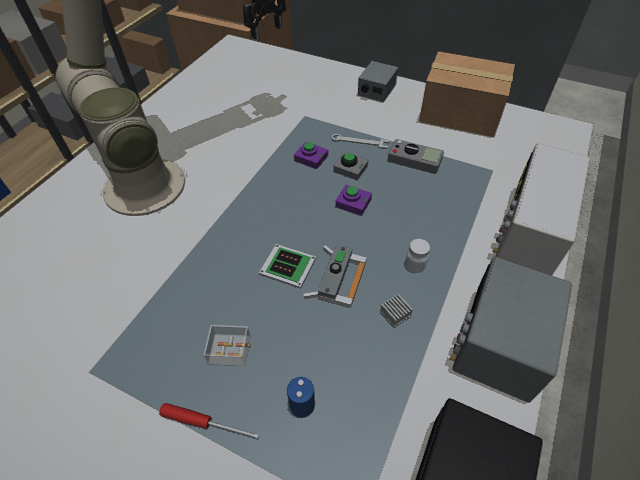

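View pics/top0.png

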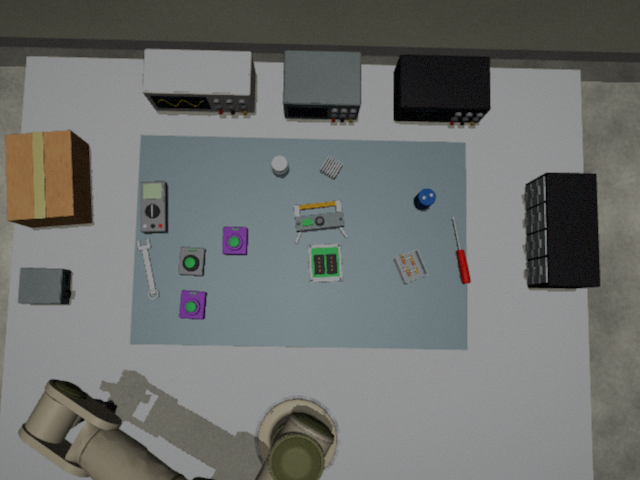

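The scene view shows three green-button pods: a grey one (scene 350,163; top 191,262) and two purple ones (top 235,240 and 193,305). The grey one fits the description. Carrier is at top (325,263), the bridge at (319,218). I'll enlarge both to confirm.

```bash
cat > h.py <<'E'
from station import *
import cv2,numpy as np
def ray(f,u,v):
    d=f['T'][:3,:3]@np.array([(u-f['cx'])/f['fx'],-(v-f['cy'])/f['fy'],-1]);return f['T'][:3,3],d
def pz(f,u,v,z):
    o,d=ray(f,u,v);return o+d*(z-o[2])/d[2]
def proj(f,p):
    c=f['T'][:3,:3].T@(np.asarray(p,float)-f['T'][:3,3]);return f['cx']-f['fx']*c[0]/c[2], f['cy']+f['fy']*c[1]/c[2]
def crop(f,u0,v0,u1,v1,k,name):
    c=cv2.resize(f['color'][v0:v1,u0:u1,::-1],None,fx=k,fy=k,interpolation=cv2.INTER_CUBIC)
    cv2.imwrite('pics/'+name,c)
E
python3 - <<'E'
from h import *
f=grab_frame('top');crop(f,280,190,370,290,6,'t1.png');crop(f,140,210,260,330,5,'t2.png')
f=grab_frame('scene');crop(f,240,230,380,320,5,'s1.png')
E
```

```text
(no output)
```

View pics/t1.png

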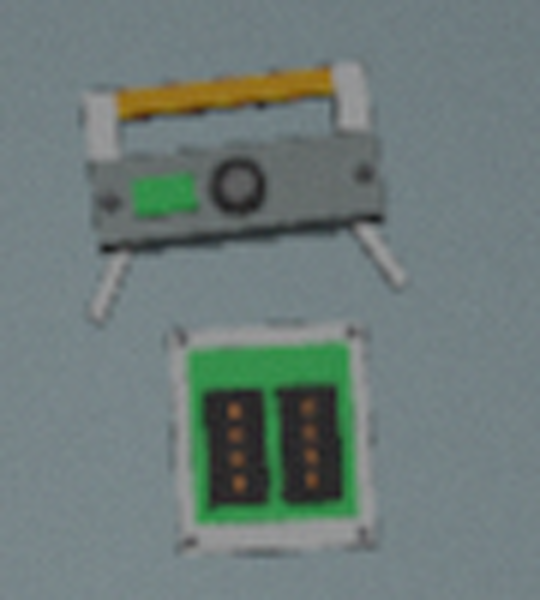

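View pics/t2.png

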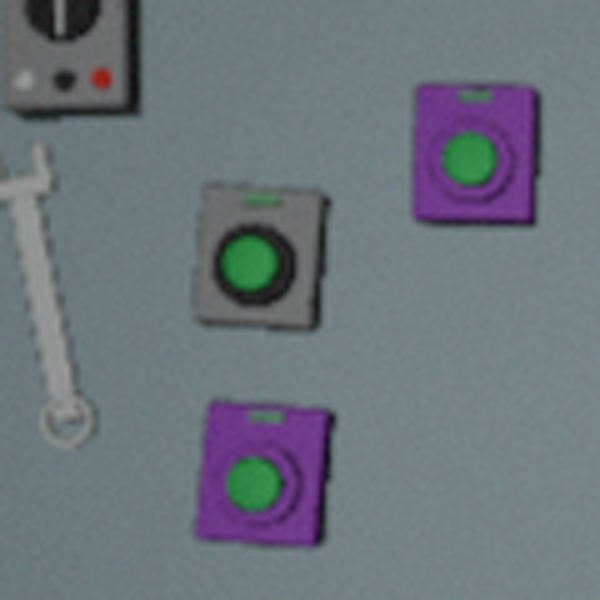

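View pics/s1.png

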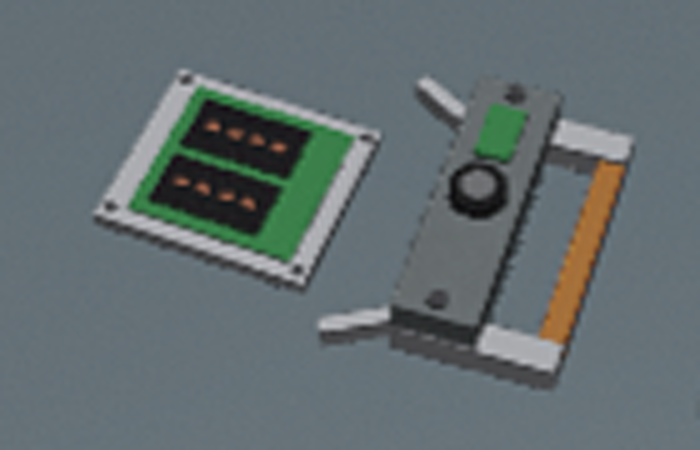

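```bash
cat > fit.py <<'E'
from h import *
from scipy.optimize import least_squares
def fit(obs,x0):
    # obs: list of (frame, [(local xyz),(u,v)]) ; pose x,y,yaw
    def P(x,l):
        c,s=np.cos(x[2]),np.sin(x[2]);return [x[0]+c*l[0]-s*l[1],x[1]+s*l[0]+c*l[1],l[2]]
    def r(x):
        return np.concatenate([[a-b for a,b in zip(proj(f,P(x,l)),uv)] for f,l,uv in obs])
    o=least_squares(r,x0,loss='soft_l1',x_scale=[10,10,.1]);return o.x,r(o.x)
E
python3 - <<'E'
from fit import *
t=grab_frame('top');s=grab_frame('scene')
k=lambda u,v,o,z:((u+.5)/z-.5+o[0],(v+.5)/z-.5+o[1])
T=lambda u,v:k(u,v,(280,190),6); S=lambda u,v:k(u,v,(240,230),5); B=lambda u,v:k(u,v,(140,210),5)
obs=[(t,(55,48,10),T(168,330)),(t,(55,-48,10),T(367,322)),(t,(-55,-48,10),T(377,545)),(t,(-55,48,10),T(180,552)),
(s,(-55,48,10),S(185,69)),(s,(55,48,10),S(382,131)),(s,(55,-48,10),S(303,280)),(s,(-55,-48,10),S(94,213))]
x,r=fit(obs,[500,0,0]);print('carrier',np.round(x,2),np.degrees(x[2]));print(np.round(r,1))
obs=[(t,(21,70,38),T(88,165)),(t,(21,-70,38),T(378,132)),(t,(-21,-70,38),T(384,216)),(t,(-21,70,38),T(100,245)),
(s,(-21,70,38),S(480,73)),(s,(21,70,38),S(565,95)),(s,(21,-70,38),S(478,328)),(s,(-21,-70,38),S(393,302)),
(s,(58,54+16,18),S(634,137)),(t,(58,70,18),T(84,92)),(t,(58,-70,18),T(362,62))]
x,r=fit(obs,[620,0,0.1]);print('bridge',np.round(x,2),np.degrees(x[2]));print(np.round(r,1))
for z in (30,36,42): print('btn',z,pz(t,*B(250,264),z),pz(s,349.5,158.5,z))
c=[B(208,185),B(326,192),B(318,328),B(197,320)]
print([np.round(pz(t,*p,26)[:2],1).tolist() for p in c])
E
```

```text
carrier [ 5.0579e+02 -7.2080e+01  6.0000e-02] 3.6943736333788575
[ 0.4 -0.5 -0.2 -0.6  0.  -0.5  0.1 -0.1 -0.8 -0.7 -0.1 -0.2 -0.2  0.3
 -0.1 -0.6]
bridge [ 6.2467e+02 -5.2510e+01  1.3000e-01] 7.60237598909839
[ 0.5 -1.2 -0.2 -1.   0.6 -0.8  0.1 -0.3 -0.1 -0.6 -0.5 -0.8 -0.5 -0.6
 -1.2 -0.3 -0.1 -0.5 -0.2 -0.3  0.6 -0.5]
btn 30 [495.27998222 320.54065392  30.        ] [495.28136339 323.43479124  30.        ]
btn 36 [494.84724902 319.43833374  36.        ] [497.90864093 316.99662289  36.        ]
btn 42 [494.41451582 318.33601357  42.        ] [500.53591847 310.55845454  42.        ]
[[541.1, 347.5], [538.3, 279.0], [459.3, 280.6], [462.5, 350.5]]
```

Those poses are consistent with the given sizes: the residuals are under about 1.2 px. The grey pod's button sits near (495,319), the purple ones are ignored. Moving behind the carrier with the jaws across the push direction.

```bash
python3 -m pendant '{"slide":[[1,-2,0],[2.5,-5,0],[4.2,-8.6,0],[5.9,-12.2,0],[7.6,-15.8,0],[9.3,-19.4,0],[11,-23,0],[12.7,-26.6,0]],"dr":[[0,0,0.02],[0,0,0.05],[0,0,0.08],[0,0,0.11],[0,0,0.14],[0,0,0.17],[0,0,0.20],[0,0,0.23]]}' 5 20
python3 -m pendant '{"slide":[[1.7,-3.6,0],[3.4,-7.2,0],[5.1,-10.8,0],[6.8,-14.4,0],[8.5,-18,0],[10.2,-21.6,0],[11.9,-25.2,0],[13.3,-28.4,0]],"dr":[[0,0,0.03],[0,0,0.05],[0,0,0.07],[0,0,0.09],[0,0,0.11],[0,0,0.13],[0,0,0.15],[0,0,0.168]]}'
python3 -m pendant '{"slide":[[1,-2.5,0],[1.6,-3.8,0],[1.8,-4,0],[1.8,-4,0]],"dr":[[0,0,0],[0,0,0],[0,0,0],[0,0,0]]}'
python3 - <<'E'
from h import *
s=state();print(s['clock'],s['position'],s['opening'],np.round(s['q'],1),s['wrist_force']);print(np.round(s['eef_rot'],3))
f=grab_frame('wrist');cv2.imwrite('pics/w1.png',f['color'][:,:,::-1]);print(np.round(f['T'],2).tolist(),f['fx'])
E
```

```text
clock: 0.97
position: [265.1, 238.9, 256.4]
eef_rot: [[0.001, -0.999, 0.034], [0.0, 0.034, 0.999], [-1.0, -0.001, 0.0]]
wrist_force: [1.4, 1.4, -0.1]
opening: 50.0
clock: 1.63
position: [398.5, -45.9, 256.4]
eef_rot: [[0.001, -0.991, -0.132], [-0.0, -0.132, 0.991], [-1.0, -0.001, -0.0]]
wrist_force: [2.0, 0.4, 0.4]
opening: 49.9
clock: 1.97
position: [415.9, -83.2, 256.1]
eef_rot: [[-0.0, -0.991, -0.131], [0.001, -0.131, 0.991], [-1.0, 0.0, 0.001]]
wrist_force: [-0.4, 1.1, -0.2]
opening: 50.0
1.9667 [415.92958922 -83.22119916 256.11700524] 50.025244812349385 [ -27.2    5.1  101.7    0.    73.3 -124.8] [-0.40601297  1.06274285 -0.16471988]
[[-0.    -0.991 -0.131]
 [ 0.001 -0.131  0.991]
 [-1.     0.     0.001]]
[[-0.13, -0.94, -0.31, 335.3], [0.99, -0.12, -0.04, -94.36], [0.0, -0.32, 0.95, 373.77], [0.0, 0.0, 0.0, 1.0]] 407.7861651259299
```

```bash
true
```

```text
(no output)
```

View pics/w1.png

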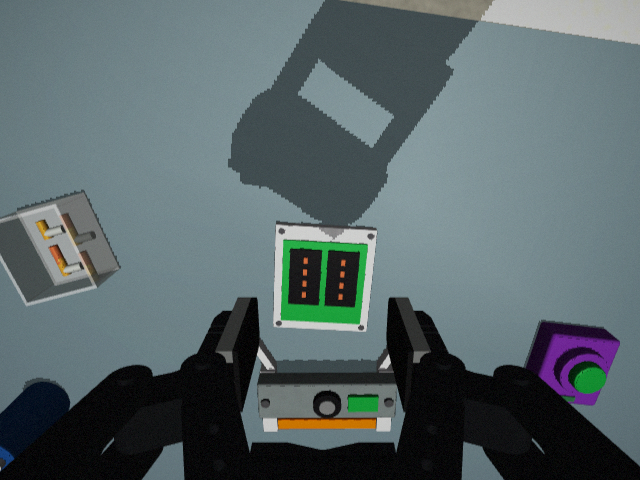

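```bash
python3 - <<'E'
from h import *
f={'color':cv2.imread('pics/w1.png')[:,:,::-1]};crop(f,240,210,410,330+120,4.5 and 4,'w1c.png')
E
```

```text
(no output)
```

View pics/w1c.png

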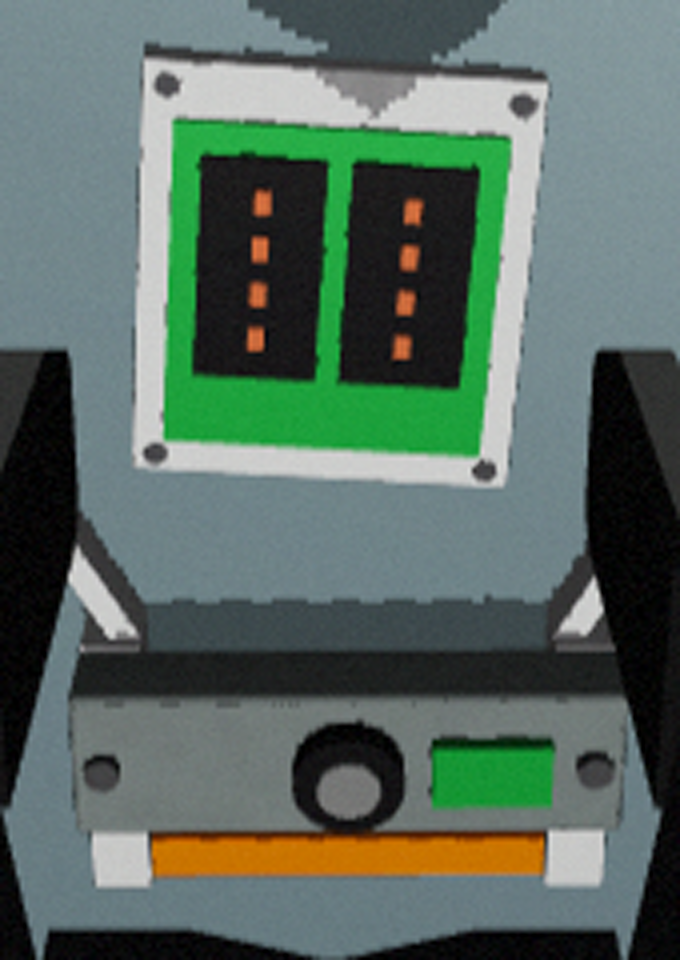

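```bash
python3 - <<'E'
from fit import *
t=grab_frame('wrist')
W=lambda u,v:((u+.5)/4-.5+240,(v+.5)/4-.5+210)
obs=[(t,(55,48,10),W(505,487)),(t,(55,-48,10),W(135,467)),(t,(-55,-48,10),W(144,57)),(t,(-55,48,10),W(547,82))]
c,r=fit(obs,[500,-70,0]);print('carrier',np.round(c,2),np.degrees(c[2]));print(np.round(r,1))
obs=[(t,(21,70,38),W(617,830)),(t,(21,-70,38),W(80,830)),(t,(-21,-70,38),W(70,693)),(t,(-21,70,38),W(630,697)),
(t,(58,70,18),W(601,886)),(t,(58,-70,18),W(97,886))]
b,r=fit(obs,[620,-50,0.1]);print('bridge',np.round(b,2),np.degrees(b[2]));print(np.round(r,1))
d=c[:2]-b[:2];C,S=np.cos(b[2]),np.sin(b[2]);print('rel',d[0]*C+d[1]*S,-d[0]*S+d[1]*C,np.degrees(c[2]-b[2]))
E
```

```text
carrier [ 5.0514e+02 -7.0170e+01  7.0000e-02] 4.152354605161504
[ 0.4  0.2 -0.8  0.3 -0.5  0.   1.  -0.3]
bridge [ 6.2374e+02 -4.9850e+01  1.3000e-01] 7.444883320785084
[ 1.4  0.4 -0.9  0.2 -0.4  0.4  0.7 -0.3  0.3 -0.2 -0.9 -0.4]
rel -120.22785488725211 -4.775755506063977 -3.2925287156235803
```

Wrist and scene fits agree: the carrier is at about (-120, -4.5, -3.5°) in the bridge frame. Lowering behind it, then feeling for the bench.

```bash
python3 -m pendant '{"slide":[[0,0,-2.5],[0,0,-6],[0,0,-10],[0,0,-14],[0,0,-17.5],[0,0,-20],[0,0,-21.3],[0,0,-21.5]],"dr":[[0,0,0],[0,0,0],[0,0,0],[0,0,0],[0,0,0],[0,0,0],[0,0,0],[0,0,0]]}'
python3 - <<'E'
from h import *
f=grab_frame('scene');crop(f,200,190,380,320,4.4,'s2.png')
E
```

```text
clock: 2.73
position: [414.6, -81.7, 39.6]
eef_rot: [[-0.004, -0.991, -0.133], [0.002, -0.133, 0.991], [-1.0, 0.004, 0.003]]
wrist_force: [-0.4, 0.7, 0.4]
opening: 49.9
```

View pics/s2.png

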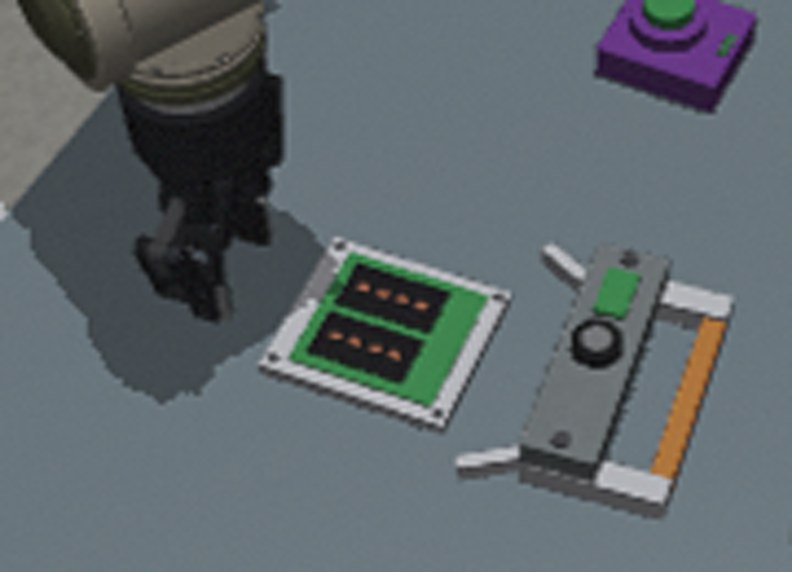

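The fingers stand behind the rear edge with a clear gap. Stepping down to feel the bench.

```bash
python3 -m pendant '{"slide":[[0,0,-0.3],[0,0,-0.5],[0,0,-0.7],[0,0,-0.8],[0,0,-0.9],[0,0,-0.9]],"dr":[[0,0,0],[0,0,0],[0,0,0],[0,0,0],[0,0,0],[0,0,0]]}'
python3 -m pendant '{"slide":[[0,0,-0.1],[0,0,-0.2],[0,0,-0.3],[0,0,-0.3]],"dr":[[0,0,0],[0,0,0],[0,0,0],[0,0,0]]}'
```

```text
clock: 3.28
position: [416.0, -83.5, 32.4]
eef_rot: [[0.0, -0.991, -0.132], [-0.0, -0.132, 0.991], [-1.0, -0.0, -0.0]]
wrist_force: [0.1, 0.1, -0.3]
opening: 50.1
clock: 3.62
position: [415.8, -83.4, 29.1]
eef_rot: [[-0.0, -0.991, -0.132], [0.0, -0.132, 0.991], [-1.0, 0.0, 0.0]]
wrist_force: [-0.5, 0.1, -0.8]
opening: 50.1
```

```bash
python3 -m pendant '{"slide":[[0,0,-0.1],[0,0,-0.2],[0,0,-0.3],[0,0,-0.3]],"dr":[[0,0,0],[0,0,0],[0,0,0],[0,0,0]]}'
python3 -m pendant '{"slide":[[0,0,-0.1],[0,0,-0.2],[0,0,-0.2]],"dr":[[0,0,0],[0,0,0],[0,0,0]]}'
```

```text
clock: 3.95
position: [415.8, -83.4, 26.1]
eef_rot: [[-0.0, -0.991, -0.132], [0.0, -0.132, 0.991], [-1.0, 0.0, 0.0]]
wrist_force: [-0.6, 0.1, -0.8]
opening: 49.9
clock: 4.2
position: [415.9, -83.4, 24.1]
eef_rot: [[-0.0, -0.991, -0.132], [0.0, -0.132, 0.991], [-1.0, 0.0, 0.0]]
wrist_force: [-0.6, -0.2, -1.1]
opening: 50.1
```

```bash
python3 -m pendant '{"slide":[[0,0,-0.1],[0,0,-0.2],[0,0,-0.2]],"dr":[[0,0,0],[0,0,0],[0,0,0]]}'
python3 -m pendant '{"slide":[[0,0,-0.1],[0,0,-0.15],[0,0,-0.15]],"dr":[[0,0,0],[0,0,0],[0,0,0]]}'
```

```text
clock: 4.45
position: [415.9, -83.4, 22.1]
eef_rot: [[-0.0, -0.991, -0.132], [0.0, -0.132, 0.991], [-1.0, 0.0, 0.0]]
wrist_force: [-0.4, 0.2, -0.0]
opening: 50.2
clock: 4.7
position: [415.9, -83.4, 21.9]
eef_rot: [[-0.0, -0.991, -0.132], [-0.0, -0.132, 0.991], [-1.0, 0.0, -0.0]]
wrist_force: [-7.1, 2.4, 22.9]
opening: 49.8
```

Bench contact at TCP z≈22. Raising to a 4 mm tip height and starting the push.

```bash
python3 -m pendant '{"slide":[[0,0,0.3],[0,0,0.55],[0.5,0.07,0.55],[1.0,0.13,0.55],[1.5,0.2,0.55],[2.0,0.26,0.55]],"dr":[[0,0,0],[0,0,0],[0,0,0],[0,0,0],[0,0,0],[0,0,0]]}'
python3 -m pendant '{"slide":[[0.4,0.05,0],[0.7,0.09,0],[1.0,0.13,0],[1.3,0.17,0],[1.6,0.21,0],[1.8,0.24,0],[2.0,0.26,0],[2.0,0.26,0]],"dr":[[0,0,0],[0,0,0],[0,0,0],[0,0,0],[0,0,0],[0,0,0],[0,0,0],[0,0,0]]}'
python3 - <<'E'
from h import *
f=grab_frame('wrist');cv2.imwrite('pics/w2.png',f['color'][:,:,::-1])
f=grab_frame('scene');crop(f,200,190,380,320,4.4,'s3.png')
f=grab_frame('top');crop(f,280,180,370,300,5,'t3.png')
print(state()['wrist_force'],state()['position'])
E
```

```text
clock: 5.2
position: [436.6, -80.8, 26.1]
eef_rot: [[-0.0, -0.991, -0.132], [0.0, -0.132, 0.991], [-1.0, 0.0, 0.0]]
wrist_force: [0.5, -0.1, 0.2]
opening: 50.2
clock: 5.87
position: [456.3, -78.2, 26.3]
eef_rot: [[0.0, -0.991, -0.132], [-0.0, -0.132, 0.991], [-1.0, -0.0, -0.0]]
wrist_force: [-0.3, -0.2, -0.1]
opening: 50.2
[0.50873607 1.14443821 0.57101783] [456.21482808 -78.31611158  26.42808924]
```

View pics/w2.png

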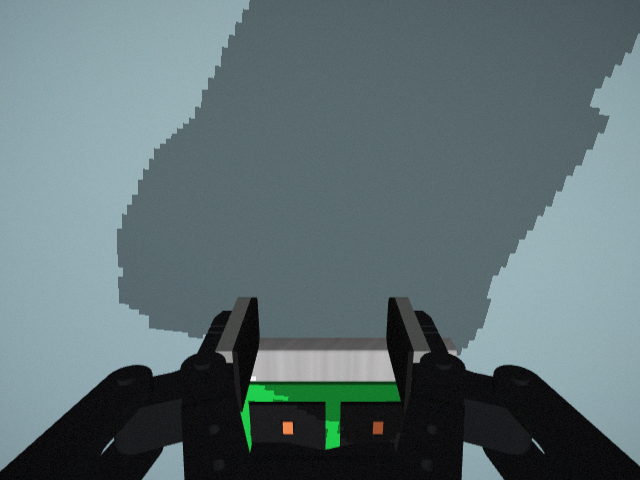

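View pics/s3.png

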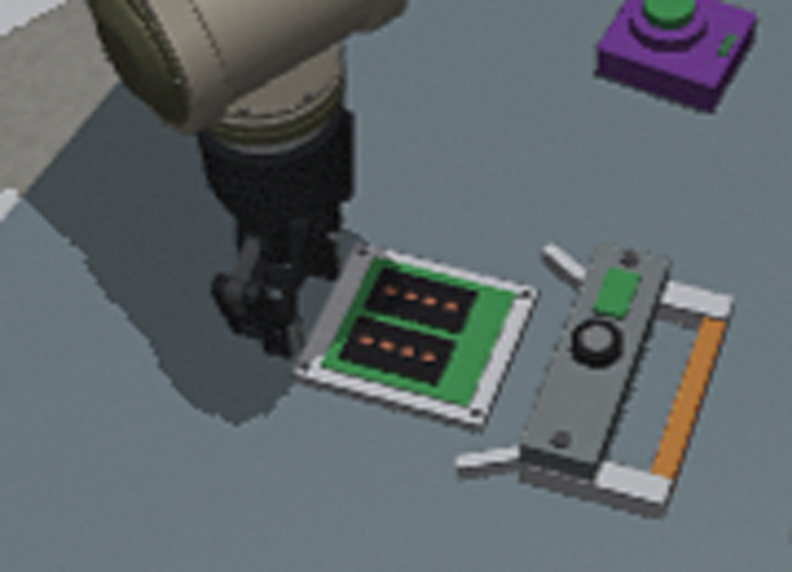

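The carrier moved and squared up behind both fingers, lying flat (scene crop corners: 361,241; 538,290; 482,421; 297,372). Measuring it.

```bash
cat > rel.py <<'E'
from fit import *
b=[624.2,-51.2,np.radians(7.5)]
def rel(p):
    d=np.array(p[:2])-b[:2];C,S=np.cos(b[2]),np.sin(b[2]);return np.round([d[0]*C+d[1]*S,-d[0]*S+d[1]*C,np.degrees(p[2]-b[2])],1)
E
python3 - <<'E'
from rel import *
t=grab_frame('scene')
S=lambda u,v:((u+.5)/4.4-.5+200,(v+.5)/4.4-.5+190)
c,r=fit([(t,(-55,48,10),S(361,240)),(t,(55,48,10),S(538,290)),(t,(55,-48,10),S(482,420)),(t,(-55,-48,10),S(296,370))],[520,-70,.1])
print(c,rel(c),np.round(r,1),rel([*state()['position'][:2],0]))
o,r=fit([(t,(-21,70,38),S(602,243)),(t,(21,70,38),S(669,262)),(t,(21,-70,38),S(597,470)),(t,(-21,-70,38),S(521,447))],[620,-50,.1])
print(o,np.degrees(o[2]),r.round(1))
E
```

```text
[ 5.23095769e+02 -6.59852227e+01  1.23402311e-01] [-102.2   -1.5   -0.4] [-0.3 -0.2  0.7 -0.6  0.2  0.8 -0.6 -0. ] [-170.1   -5.    -7.5]
[ 6.27585055e+02 -5.57067231e+01  1.38408746e-01] 7.930236986233704 [-0.6  0.1  0.8 -0.1  0.2 -0.2 -0.4  0.2]
```

View pics/t3.png

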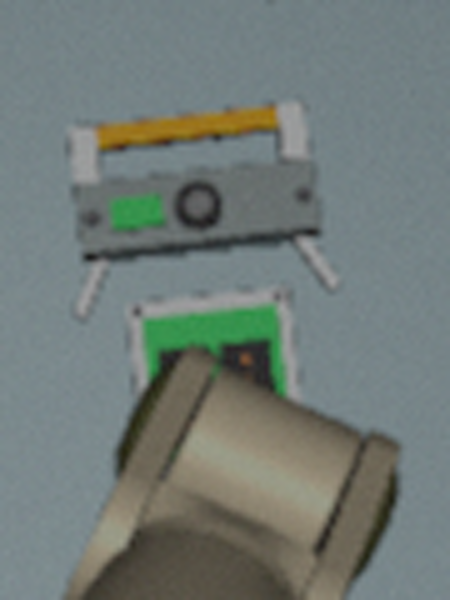

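It is centred with the mouth to within about 2 mm, so a straight push continues.

```bash
python3 -m pendant '{"slide":[[0.3,0.04,0],[0.8,0.11,0],[1.3,0.18,0],[1.8,0.24,0],[2.3,0.31,0],[2.8,0.38,0],[3.3,0.44,0],[3.6,0.48,0]],"dr":[[0,0,0],[0,0,0],[0,0,0],[0,0,0],[0,0,0],[0,0,0],[0,0,0],[0,0,0]]}'
python3 - <<'E'
from h import *
f=grab_frame('scene');crop(f,200,190,380,320,4.4,'s4.png')
f=grab_frame('top');crop(f,280,180,370,300,5,'t4.png')
print(state()['wrist_force'],state()['position'])
E
```

```text
clock: 6.73
position: [492.6, -73.4, 26.3]
eef_rot: [[0.0, -0.991, -0.132], [-0.0, -0.132, 0.991], [-1.0, -0.0, -0.0]]
wrist_force: [-4.3, -0.9, 2.6]
opening: 50.3
[0.09773503 0.1337915  0.20870756] [492.73406481 -73.41700742  26.28000883]
```

View pics/s4.png

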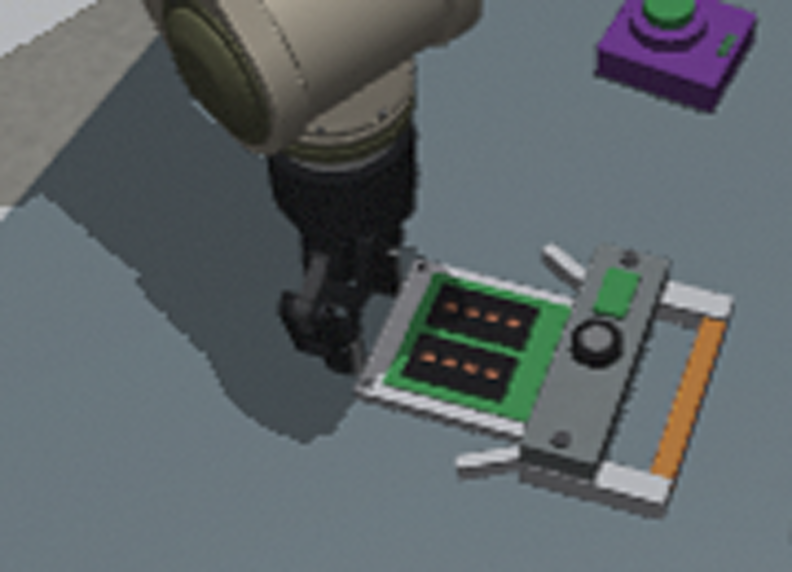

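View pics/t4.png

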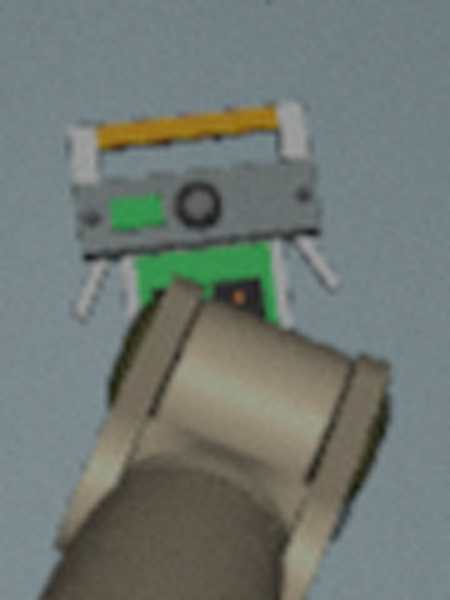

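Leading edge has entered under the beam, centred and flat. Continuing, with the last part slow.

```bash
python3 -m pendant '{"slide":[[0.3,0.04,0],[0.8,0.11,0],[1.3,0.18,0],[1.8,0.24,0],[2.3,0.31,0],[2.8,0.38,0],[3.2,0.43,0],[3.4,0.45,0]],"dr":[[0,0,0],[0,0,0],[0,0,0],[0,0,0],[0,0,0],[0,0,0],[0,0,0],[0,0,0]]}'
python3 -m pendant '{"slide":[[0.2,0.03,0],[0.4,0.05,0],[0.6,0.08,0],[0.8,0.11,0],[1.0,0.13,0],[1.2,0.16,0],[1.4,0.18,0],[1.4,0.18,0]],"dr":[[0,0,0],[0,0,0],[0,0,0],[0,0,0],[0,0,0],[0,0,0],[0,0,0],[0,0,0]]}'
python3 - <<'E'
from h import *
f=grab_frame('scene');crop(f,200,190,380,320,4.4,'s5.png')
f=grab_frame('top');crop(f,280,180,370,300,5,'t5.png')
E
```

```text
clock: 7.5
position: [526.5, -68.8, 26.3]
eef_rot: [[0.0, -0.991, -0.132], [-0.0, -0.132, 0.991], [-1.0, -0.0, -0.0]]
wrist_force: [-3.0, -0.6, 0.3]
opening: 49.9
clock: 8.17
position: [540.4, -67.1, 26.3]
eef_rot: [[0.001, -0.991, -0.132], [-0.0, -0.132, 0.991], [-1.0, -0.001, -0.0]]
wrist_force: [0.0, 0.3, 0.6]
opening: 50.1
```

View pics/s5.png

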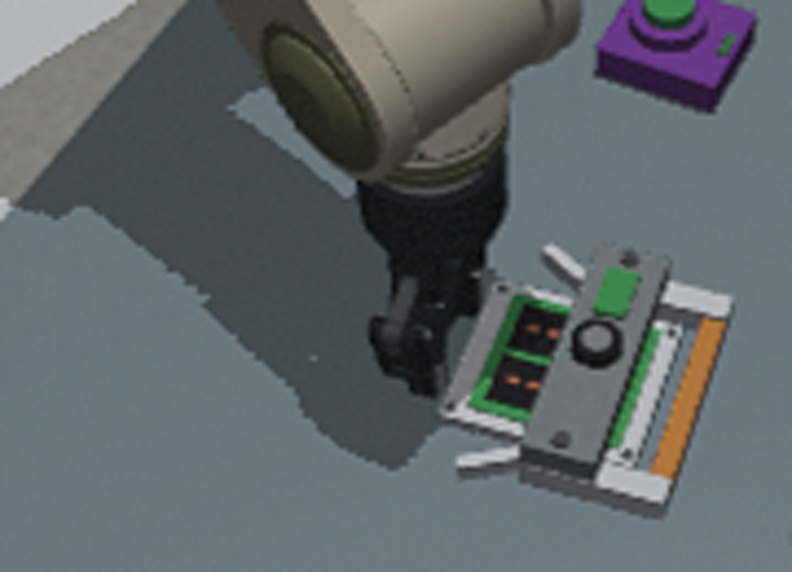

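View pics/t5.png

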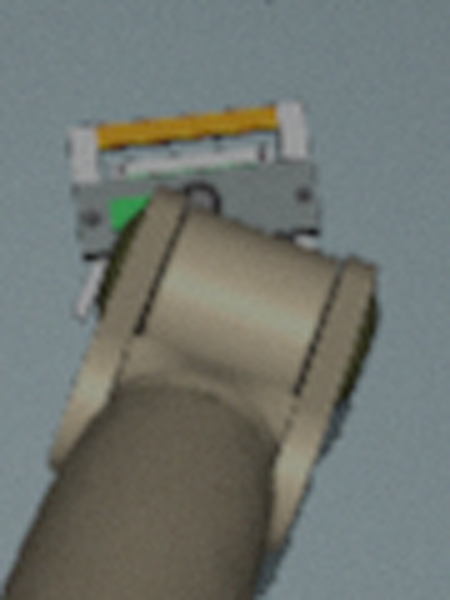

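The leading edge is beyond the beam, parallel to the stop, gap roughly 7–9 mm. Creeping until force rises.

```bash
python3 -m pendant '{"slide":[[0.15,0.02,0],[0.3,0.04,0],[0.45,0.06,0],[0.6,0.08,0],[0.6,0.08,0]],"dr":[[0,0,0],[0,0,0],[0,0,0],[0,0,0],[0,0,0]]}'
python3 -m pendant '{"slide":[[0.1,0.01,0],[0.2,0.03,0]],"dr":[[0,0,0],[0,0,0]]}'
```

```text
clock: 8.68
position: [546.2, -66.3, 26.4]
eef_rot: [[0.0, -0.991, -0.132], [-0.0, -0.132, 0.991], [-1.0, -0.0, -0.0]]
wrist_force: [-2.7, -0.1, 1.9]
opening: 50.1
clock: 8.85
position: [547.9, -66.1, 26.3]
eef_rot: [[-0.0, -0.991, -0.132], [-0.0, -0.132, 0.991], [-1.0, 0.0, 0.0]]
wrist_force: [-3.8, -0.7, 3.0]
opening: 49.9
```

```bash
python3 -m pendant '{"slide":[[0.1,0.01,0],[0.1,0.01,0]],"dr":[[0,0,0],[0,0,0]]}'
python3 -m pendant '{"slide":[[0.1,0.01,0],[0.1,0.01,0]],"dr":[[0,0,0],[0,0,0]]}'
python3 - <<'E'
from h import *
f=grab_frame('scene');crop(f,280,210,380,310,6,'s6.png')
E
```

```text
clock: 9.02
position: [549.1, -65.9, 26.3]
eef_rot: [[0.0, -0.991, -0.132], [-0.0, -0.132, 0.991], [-1.0, -0.0, -0.0]]
wrist_force: [-3.3, 0.3, 2.0]
opening: 50.2
clock: 9.18
position: [549.8, -65.9, 26.3]
eef_rot: [[-0.001, -0.991, -0.132], [0.0, -0.132, 0.991], [-1.0, 0.001, 0.0]]
wrist_force: [-4.6, -1.2, 3.2]
opening: 50.5
```

View pics/s6.png

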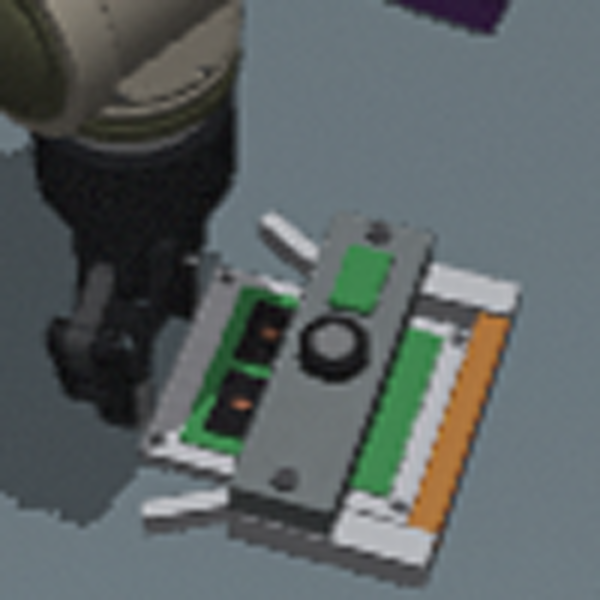

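Nearly touching, but no stop force yet; keep creeping.

```bash
for i in 1; do python3 -m pendant '{"slide":[[0.1,0.01,0],[0.1,0.01,0]],"dr":[[0,0,0],[0,0,0]]}'; done
python3 -m pendant '{"slide":[[0.1,0.01,0],[0.1,0.01,0]],"dr":[[0,0,0],[0,0,0]]}'
```

```text
clock: 9.4
position: [550.0, -65.8, 26.2]
eef_rot: [[-0.003, -0.991, -0.132], [0.0, -0.132, 0.991], [-1.0, 0.003, 0.001]]
wrist_force: [-9.5, -2.5, 6.6]
opening: 50.1
clock: 9.57
position: [550.1, -65.8, 26.2]
eef_rot: [[-0.005, -0.991, -0.132], [0.0, -0.132, 0.991], [-1.0, 0.005, 0.001]]
wrist_force: [-15.0, -3.0, 10.8]
opening: 50.4
```

The tool has stalled at x=550 while the force rises: it is against the stop. Backing off straight and checking.

```bash
python3 -m pendant '{"slide":[[0.1,0.01,0],[0.1,0.01,0],[0.1,0.01,0]],"dr":[[0,0,0],[0,0,0],[0,0,0]]}'
python3 -m pendant '{"slide":[[-0.2,-0.03,0],[-0.5,-0.07,0],[-1,-0.13,0],[-1.6,-0.21,0],[-2.3,-0.3,0],[-3,-0.4,0],[-3.5,-0.46,0],[-3.5,-0.46,0]],"dr":[[0,0,0],[0,0,0],[0,0,0],[0,0,0],[0,0,0],[0,0,0],[0,0,0],[0,0,0]]}'
python3 -m pendant '{"slide":[[0,0,2],[0,0,5],[0,0,9],[0,0,13],[-1,0,17],[-2,0,20],[-2.5,0,22],[-2.5,0,22]],"dr":[[0,0,0],[0,0,0],[0,0,0],[0,0,0],[0,0,0],[0,0,0],[0,0,0],[0,0,0]]}' 0
python3 - <<'E'
from h import *
f=grab_frame('scene');crop(f,280,210,380,310,6,'s7.png')
f=grab_frame('wrist');cv2.imwrite('pics/w7.png',f['color'][:,:,::-1])
E
```

```text
clock: 9.82
position: [550.3, -65.7, 26.1]
eef_rot: [[-0.008, -0.991, -0.133], [0.0, -0.133, 0.991], [-1.0, 0.008, 0.001]]
wrist_force: [-20.9, -4.9, 14.1]
opening: 50.1
clock: 10.48
position: [517.0, -70.2, 26.3]
eef_rot: [[-0.001, -0.991, -0.131], [0.0, -0.131, 0.991], [-1.0, 0.001, 0.0]]
wrist_force: [0.1, 0.9, 0.0]
opening: 49.9
clock: 11.15
position: [493.6, -70.5, 250.9]
eef_rot: [[0.008, -0.991, -0.132], [-0.003, -0.132, 0.991], [-1.0, -0.007, -0.004]]
wrist_force: [-0.7, 1.0, 0.2]
opening: -0.3
```

View pics/s7.png

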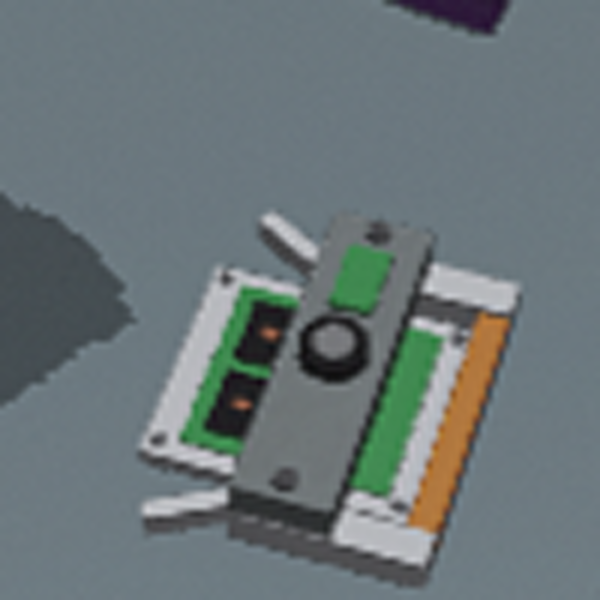

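View pics/w7.png

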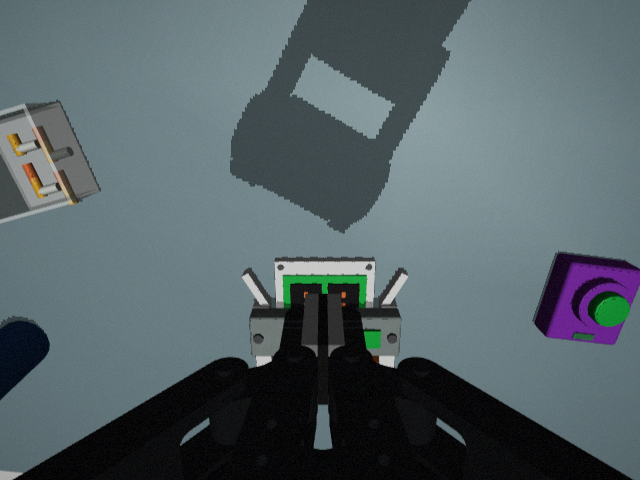

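Home and square by eye. Measuring numerically (rear corners at crop 222,268 and 140,450) and refining the button from the top image.

```bash
python3 - <<'E'
from fit import *
t=grab_frame('scene');w=grab_frame('wrist')
S=lambda u,v:((u+.5)/6-.5+280,(v+.5)/6-.5+210)
o,r=fit([(t,(-21,70,38),S(334,211)),(t,(21,70,38),S(437,236)),(t,(21,-70,38),S(335,528)),(t,(-21,-70,38),S(229,488)),(t,(58,70,18),S(521,287)),(t,(58,-70,18),S(430,566))],[620,-50,.1])
print(o,np.degrees(o[2]),r.round(1))
def rel(p,b):
    d=np.array(p[:2])-b[:2];C,S_=np.cos(b[2]),np.sin(b[2]);return np.round([d[0]*C+d[1]*S_,-d[0]*S_+d[1]*C],1)
print('scene rear',rel(pz(t,*S(221,266),10),o),rel(pz(t,*S(138,450),10),o))
print('stop front top corners',rel(pz(t,*S(478,315),14),o),rel(pz(t,*S(408,523),14),o))
b,r=fit([(w,(-21,70,38),(401,308)),(w,(-21,-70,38),(249,308)),(w,(-55,77,14),(405,268)),(w,(-55,-77,14),(246,270))],[620,-50,.1])
print(b,r.round(1))
print('wrist rear',rel(pz(w,375,259,10),b),rel(pz(w,275,258,10),b))
E
```

```text
[ 6.26956986e+02 -5.53461572e+01  1.45785580e-01] 8.352898464140527 [ 0.2  0.  -0.3 -0.2  0.1 -1.6 -0.1  0.4  0.1 -0.1 -0.   1. ]
scene rear [-63.9  49.8] [-66.8 -46. ]
stop front top corners [44.3 53.9] [ 43.9 -49.3]
[ 6.16604636e+02 -5.08430247e+01  1.46007598e-01] [ 1.9  3.9 -1.5  5.8  2.4 -1.6 -4.2 -1.5]
wrist rear [-61.2  47.2] [-63.4 -46.1]
```

Rear edge measures ≈ -65 mm, as it must be. I'll check the seam at the stop from the wrist camera right above before going to the button.

```bash
python3 -m pendant '{"slide":[[2,0.2,0],[5,0.5,0],[8,0.8,0],[11,1.1,0],[13.5,1.4,0],[15,1.6,0],[15.5,1.6,0],[15.5,1.6,0]],"dr":[[0,0,0],[0,0,0],[0,0,0],[0,0,0],[0,0,0],[0,0,0],[0,0,0],[0,0,0]]}'
python3 - <<'E'
from h import *
f=grab_frame('wrist');crop(f,220,120,420,290,4,'w8.png');np.savez('w8.npz',**f)
E
```

```text
clock: 12.02
position: [648.2, -54.0, 244.3]
eef_rot: [[-0.003, -0.991, -0.132], [0.001, -0.132, 0.991], [-1.0, 0.003, 0.001]]
wrist_force: [-0.4, -0.2, -0.3]
opening: 0.1
```

View pics/w8.png

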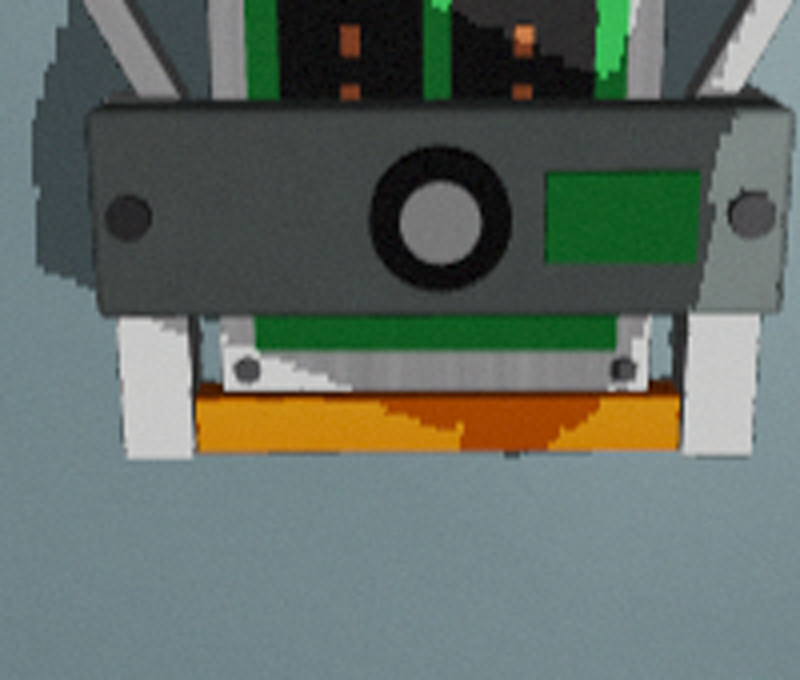

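The seam at the stop is closed and parallel across the whole width (crop row ≈391–393). The carrier is home. Going to the grey pod, short of the button, for one close look.

```bash
python3 -m pendant '{"slide":[[-1,2,0],[-2.5,5,0],[-4.2,8.3,0],[-5.9,11.6,0],[-7.6,14.9,0],[-9.3,18.2,0],[-11,21.5,0],[-12.7,24.8,0]],"dr":[[0,0,0],[0,0,0],[0,0,0],[0,0,0],[0,0,0],[0,0,0],[0,0,0],[0,0,0]]}'
python3 -m pendant '{"slide":[[-1.7,3.3,0],[-3.4,6.4,0],[-4.8,8.8,0],[-5.8,10.7,0],[-6.6,11.9,0],[-6.6,11.9,0],[-6.6,11.9,0]],"dr":[[0,0,0],[0,0,0],[0,0,0],[0,0,0],[0,0,0],[0,0,0],[0,0,0]]}'
python3 - <<'E'
from h import *
f=grab_frame('wrist');cv2.imwrite('pics/w9.png',f['color'][:,:,::-1]);np.savez('w9.npz',**f)
E
```

```text
clock: 12.73
position: [518.9, 194.7, 246.4]
eef_rot: [[-0.0, -0.991, -0.131], [-0.0, -0.131, 0.991], [-1.0, 0.0, -0.0]]
wrist_force: [0.3, 0.3, 0.2]
opening: -0.1
clock: 13.32
position: [454.2, 312.5, 246.4]
eef_rot: [[0.0, -0.991, -0.133], [-0.0, -0.133, 0.991], [-1.0, 0.0, -0.0]]
wrist_force: [-0.7, 0.5, 0.2]
opening: 0.3
```

View pics/w9.png

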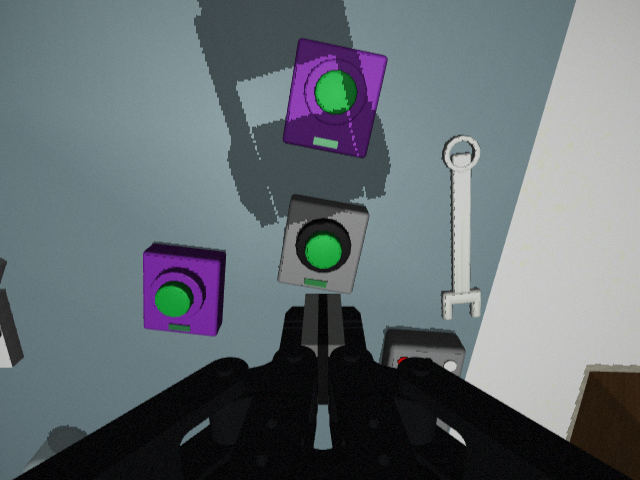

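The grey pod with the green button is at (323,251), with purple ones at (336,92) and (174,299) left alone.

```bash
python3 - <<'E'
from h import *
import colorsys
w=dict(np.load('w9.npz'));t=grab_frame('top');s=grab_frame('scene')
def cen(f,u0,v0,u1,v1):
    c=f['color'][v0:v1,u0:u1].astype(int);m=((c[:,:,1]>1.6*c[:,:,0])&(c[:,:,1]>1.6*c[:,:,2])&(c[:,:,1]>70)).astype(np.uint8)
    n,l,st,ce=cv2.connectedComponentsWithStats(m);i=1+np.argmax(st[1:,4]);return ce[i]+[u0,v0],st[i]
R=[]
for n,f,bx in(('w',w,(285,225,360,275)),('t',t,(175,245,208,278)),('s',s,(335,148,368,172))):
    c,st=cen(f,*bx);o,d=ray(f,*c);d/=np.linalg.norm(d);R.append((o,d));print(n,c,st,[pz(f,*c,z)[:2].round(1).tolist() for z in(30,36,42)])
A=sum(np.eye(3)-np.outer(d,d) for o,d in R);b=sum((np.eye(3)-np.outer(d,d))@o for o,d in R);print(np.linalg.solve(A,b), state()['position'])
E
```

```text
w [322.88766299 251.17151454] [ 20   9  37  35 997] [[502.1, 319.2], [499.8, 318.8], [497.5, 318.5]]
t [191.36842105 260.26315789] [14 12  7  8 38] [[501.6, 315.7], [501.1, 314.6], [500.7, 313.5]]
s [348.9137931  156.29310345] [ 9  5 11  7 58] [[489.8, 331.6], [492.5, 325.1], [495.2, 318.6]]
[497.8817961  315.73752412  44.17232989] [455.2556121  311.82893956 246.33205786]
```

Button estimated at about (499, 317.5, ~38). Closed, the finger pair is 29×22 mm, whose corners overhang a 32 mm button. So I'll open to 50 mm and press with the −y finger alone, which puts the TCP at (494.8, 349); the other finger then comes down outside the pod.

```bash
python3 -m pendant '{"slide":[[1,1,0],[2.5,2.5,0],[3.95,3.7,0],[3.95,3.7,-3],[3.95,3.7,-6.5],[3.95,3.7,-9.5],[3.95,3.7,-11.5],[3.95,3.7,-11.5]],"dr":[[0,0,0],[0,0,0],[0,0,0],[0,0,0],[0,0,0],[0,0,0],[0,0,0],[0,0,0]]}' 5
python3 -m pendant '{"slide":[[0,0,-2],[0,0,-4],[0,0,-5.3],[0,0,-6],[0,0,-6],[0,0,-6]],"dr":[[0,0,0],[0,0,0],[0,0,0],[0,0,0],[0,0,0],[0,0,0]]}'
python3 - <<'E'
from h import *
f=grab_frame('wrist');cv2.imwrite('pics/w10.png',f['color'][:,:,::-1])
f=grab_frame('scene');crop(f,290,110,410,200,6,'s10.png')
E
```

```text
clock: 14.13
position: [493.1, 348.1, 126.8]
eef_rot: [[-0.007, -0.991, -0.13], [-0.003, -0.13, 0.991], [-1.0, 0.008, -0.002]]
wrist_force: [-0.3, -0.3, -0.2]
opening: 50.4
clock: 14.63
position: [495.2, 349.8, 72.6]
eef_rot: [[0.001, -0.991, -0.131], [0.001, -0.131, 0.991], [-1.0, -0.002, 0.0]]
wrist_force: [0.3, -0.2, 0.4]
opening: 50.2
```

View pics/w10.png

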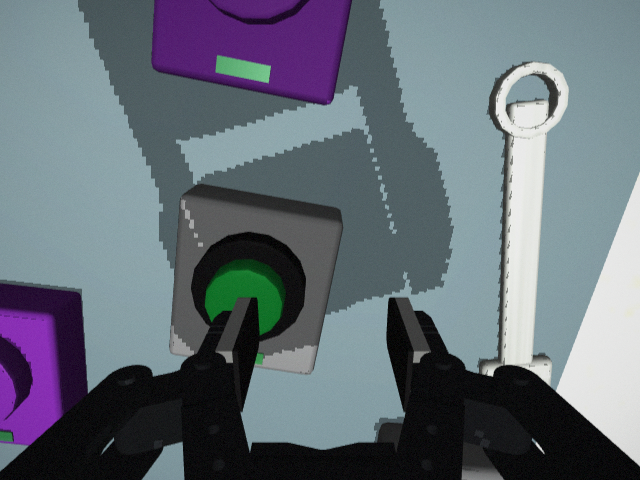

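View pics/s10.png

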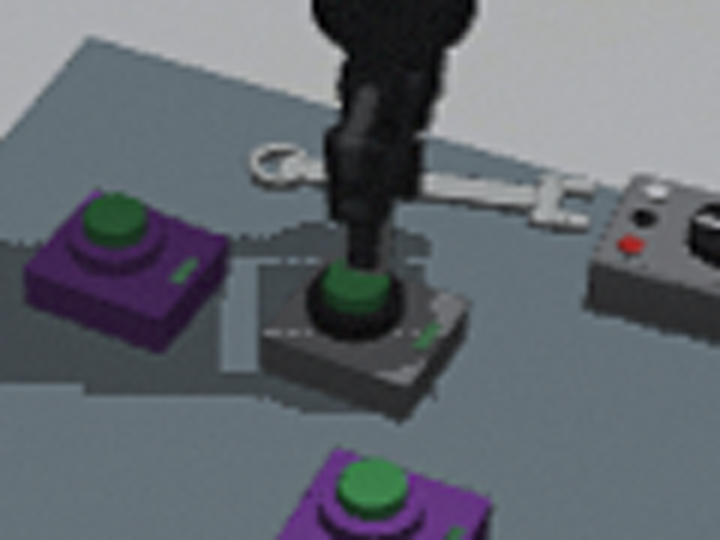

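```bash
python3 - <<'E'
from h import *
f=grab_frame('wrist');s=state();R=np.array(s['eef_rot']);p=np.array(s['position'])
for l in [(22,11,-25),(22,11,-33),(22,-11,-25),(22,0,-29)]:
    q=p+R@np.array(l,float);print(l,q.round(1),np.round(proj(f,q),1))
# button centre from ellipse, px
for z in(36,40,44): print(z,pz(f,245,296,z),[ (pz(f,205,296,z)-pz(f,285,296,z))[:2].round(1)])
E
```

```text
(22, 11, -25) [487.5 323.8  50.6] [257.3 290.5]
(22, 11, -33) [488.6 315.9  50.6] [236.3 290.5]
(22, -11, -25) [509.3 326.7  50.7] [260.1 340.5]
(22, 0, -29) [498.9 321.3  50.6] [248.5 316. ]
36 [498.4241273  317.29730648  36.        ] [array([  4.4, -33.4])]
40 [496.2412912  317.85482322  40.        ] [array([  4.3, -32.6])]
44 [494.0584551  318.41233996  44.        ] [array([  4.2, -31.7])]
```

The tip is about 3–4 mm off the button centre; correcting and creeping down.

```bash
python3 -m pendant '{"slide":[[-0.2,-0.3,0],[-0.2,-0.3,-0.2],[-0.2,-0.3,-0.4],[-0.2,-0.3,-0.6],[-0.2,-0.3,-0.6]],"dr":[[0,0,0],[0,0,0],[0,0,0],[0,0,0],[0,0,0]]}'
python3 -m pendant '{"slide":[[0,0,-0.2],[0,0,-0.3],[0,0,-0.3]],"dr":[[0,0,0],[0,0,0],[0,0,0]]}'
python3 -m pendant '{"slide":[[0,0,-0.2],[0,0,-0.3],[0,0,-0.3]],"dr":[[0,0,0],[0,0,0],[0,0,0]]}'
```

```text
clock: 15.2
position: [492.5, 346.8, 65.2]
eef_rot: [[0.0, -0.991, -0.132], [-0.0, -0.132, 0.991], [-1.0, -0.0, -0.0]]
wrist_force: [-0.4, -1.9, 3.5]
opening: 50.0
clock: 15.45
position: [492.7, 346.8, 63.7]
eef_rot: [[0.001, -0.991, -0.132], [-0.0, -0.132, 0.991], [-1.0, -0.001, -0.0]]
wrist_force: [-5.7, -4.8, 15.4]
opening: 49.8
clock: 15.7
position: [492.8, 346.9, 63.3]
eef_rot: [[0.002, -0.991, -0.132], [-0.001, -0.132, 0.991], [-1.0, -0.002, -0.001]]
wrist_force: [-12.7, -8.2, 35.3]
opening: 49.9
```

```bash
python3 - <<'E'
from h import *
f=grab_frame('wrist');crop(f,150,170,450,370,2.6,'w11.png')
f=grab_frame('scene');crop(f,310,130,390,190,9,'s11.png')
E
```

```text
(no output)
```

View pics/w11.png

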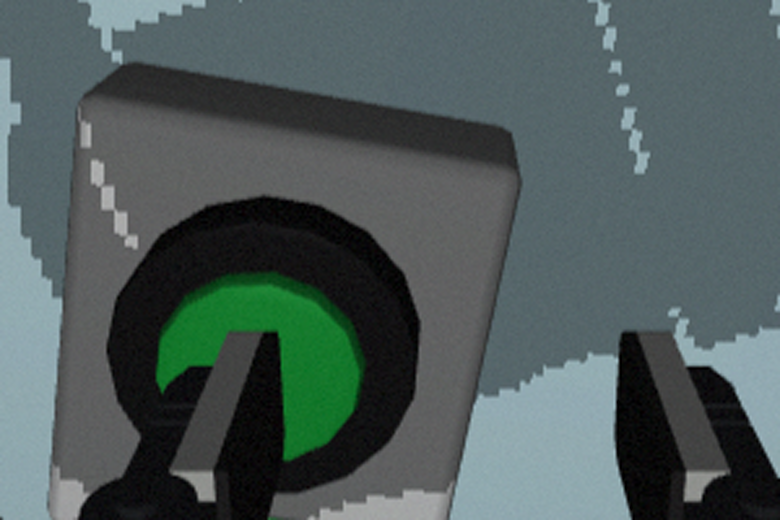

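View pics/s11.png

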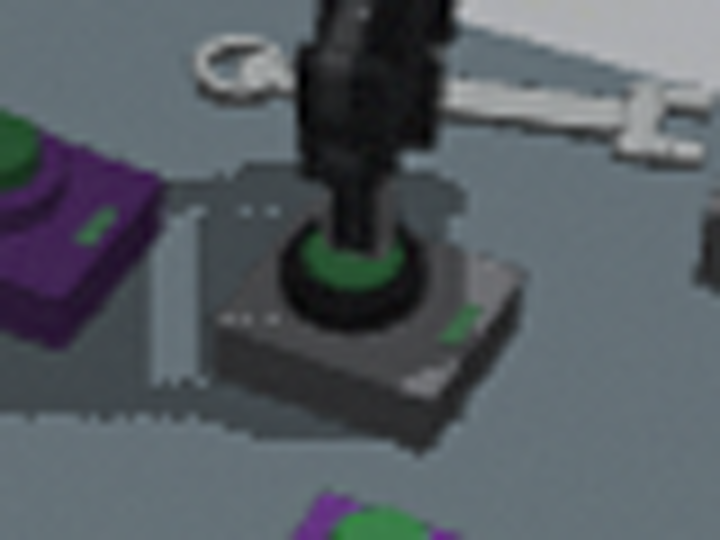

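The button is down nearly flush with its collar, only the fingertip is on it, and the force rises steeply (35 N against a 5 N spring), so it has bottomed. Releasing straight up.

```bash
python3 -m pendant '{"slide":[[0,0,0.3],[0,0,0.7],[0,0,1.2],[0,0,2],[0,0,4],[0,0,7],[0,0,10],[0,0,13]],"dr":[[0,0,0],[0,0,0],[0,0,0],[0,0,0],[0,0,0],[0,0,0],[0,0,0],[0,0,0]]}'
python3 -m pendant '{"slide":[[-1,0,2],[-3,1,4],[-6,2,5],[-9,3,6],[-12,4,6],[-14,5,6],[-14,5,6],[-14,5,6]],"dr":[[0,0,0],[0,0,0],[0,0,0],[0,0,0],[0,0,0],[0,0,0],[0,0,0],[0,0,0]]}'
python3 - <<'E'
from h import *
f=grab_frame('scene');cv2.imwrite('pics/s12.png',f['color'][:,:,::-1]);a=f['color'][240:310,295:375,::-1];b=f['color'][140:185,325:375,::-1]
a=cv2.resize(a,(480,420),interpolation=2);b=cv2.resize(b,(300,270),interpolation=2);o=np.zeros((420,780,3),np.uint8);o[:,:480]=a;o[:270,480:]=b;cv2.imwrite('pics/s12c.png',o)
f=grab_frame('top');cv2.imwrite('pics/t12.png',f['color'][:,:,::-1])
print(state()['clock'],state()['wrist_force'])
E
```

```text
clock: 16.47
position: [492.1, 346.9, 190.6]
eef_rot: [[-0.001, -0.991, -0.132], [0.0, -0.132, 0.991], [-1.0, 0.001, 0.0]]
wrist_force: [0.8, -0.3, 0.1]
opening: 50.0
clock: 17.13
position: [351.8, 397.3, 249.6]
eef_rot: [[0.0, -0.991, -0.134], [0.0, -0.134, 0.991], [-1.0, -0.0, 0.0]]
wrist_force: [-0.2, -0.1, 0.0]
opening: 49.9
17.2333 [ 1.08842943  0.1405628  -0.24602118]
```

View pics/s12.png

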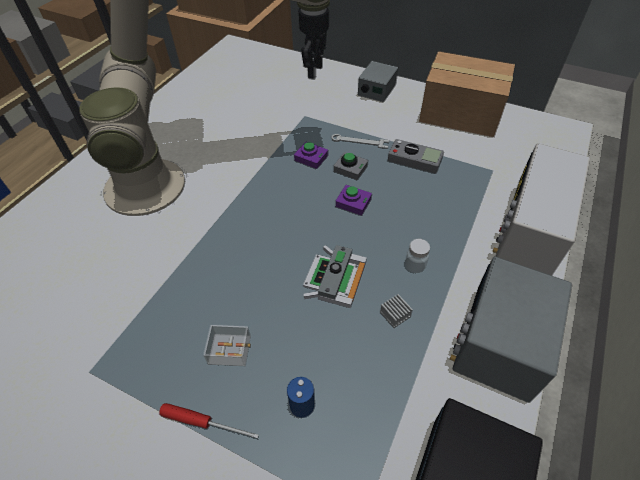

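View pics/s12c.png

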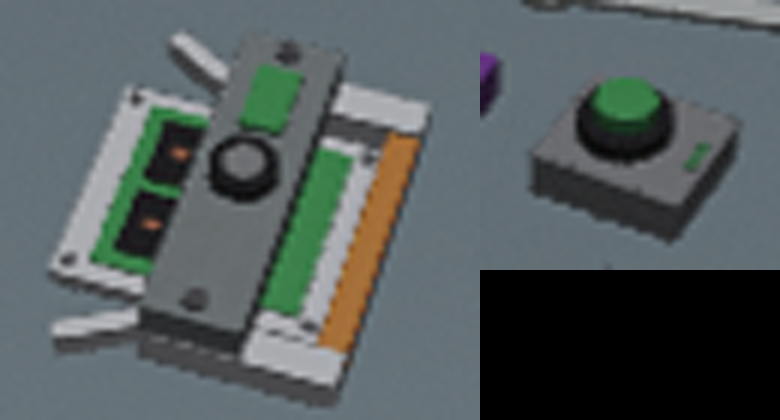

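View pics/t12.png

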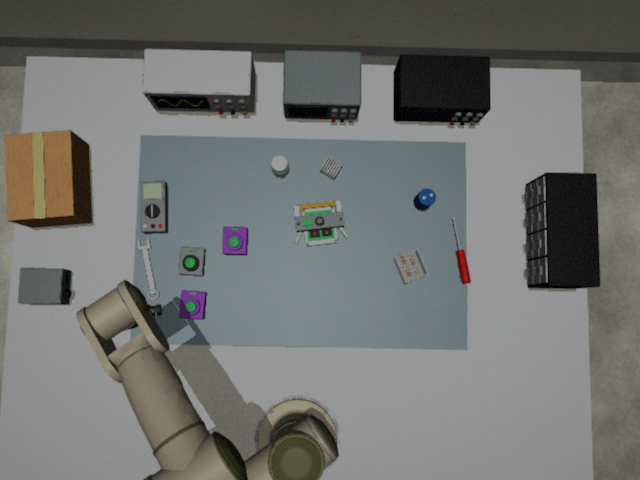

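The carrier is home and square, the button is back up, every bystander sits at its initial pixels, and the arm is clear. Handing in.

```bash
python3 -c "
from station import *
print(close_job())"
```

```text
the job is handed in; nothing more can be done
None
```

The carrier is home against the orange stop, the green start button has been pressed and is back up, and I handed the job in at about 17 s of the 64 s.

- **Push:** I pushed the carrier flat along the bench with both fingertips on its rear edge, 50 mm apart, until the tool stalled against the stop at about 21 N.
- **Home check:** The wrist close-up, taken before the press, showed the seam at the stop closed and parallel, and the rear edge measured about -65 mm in the bridge frame. The scene picture after the press still showed the carrier home.
- **Button:** I pressed the grey pod's button with one fingertip. The force rose steeply to 35 N against a 5 N spring, so I took it as fully down; its travel could not be read directly. The wrist picture showed it nearly flush with its collar, and it was back up after I withdrew.
- **Bystanders:** The purple look-alikes and everything else are at the same places in the top picture as at the start. The arm ended clear of everything.

**Checks that disagreed:**
- The cameras differed by 2–5 mm on the bridge position; one rough wrist fit was 7 mm or more off.
- One scene-camera estimate put the carrier about 1.7° off square. I attribute that to pixel noise, because the close-up seam was parallel.
- The button top turned out about 48 mm high, not the 38–44 mm I had estimated, so I found it by force as I came down.

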